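# Gauge a bracket and put it in the bin for its hand

## Robot

A 6-joint arm with a two-finger parallel gripper is mounted at the origin on the work surface. World frame = base frame: x ahead of the robot, y to its left, z up, the work surface at z = 0. Lengths are in m, angles in rad, forces in N, time in s.
With the tool pointing down it reaches from about 0.375 to 0.925 m from the base axis. Payload 5.7 kg.
Tool frame: the origin (TCP) lies midway between the tips of the shut fingers; the grasp point (between the pads) lies 19 mm behind it; z points along the fingers, y is the direction in which the jaws open and shut (so a half turn about z gives the same grasp; the last joint's range is limited). The gripper opens to 85 mm and grips with 20 to 120 N. Pads are 22 mm wide; open, the fingers measure 114 mm over their backs; the gripper's body (76 mm by 85 mm) begins 54 mm behind the grasp point. The pads swing forward as they close: fully open they stand 13 mm farther back than shut.
Start: joints at [1.183, 0.359, 1.51, -0, 1.272, -0.115], TCP at [0.162, 0.578, 0.231] pointing down, gripper open.
Joint ranges: [-2.97, 2.97], [-1.01, 2.36], [0.21, 2.38], [-0.96, 4.11], [0.2, 2.71], [-2.98, 2.98]. Speed limits (rad/s): [2.39, 2.39, 3.14, 3.14, 3.14, 3.14].

## Interface

Orientations are given as a rotation vector (axis times angle).
In Python, from plant import status, eyes, ticket gives the robot as it stands.
- The arm moves only by the tool apply_moves, never from a script. Its arguments are lists of equal length, an entry for each row: "fingers": the opening in per cent of the stroke, from 0 (shut) to 100 (fully open); "xyz": the shift along the tool's x, y, z in m, a list of three; "roll": the turn about the tool's z in rad. A call has 1 to 10 rows; each row is the pose to reach, as a shift and turn from the pose commanded when the call began, along the tool's axes at that moment; what a row does not reach only later rows make up. A row lasts 1/8 s, in which the tool goes at most 62.5 mm and 10.7 degrees, less where a joint would pass 70% of its speed; a pose out of reach is approached as far as the arm can. A call with a gripper value outside its range is refused whole. The fingers move at their own pace and stop on an object; "grip_force" is the grip in N (left out, the last holds). Time passes only in rows, so rows that repeat a pose let the fingers close. It gives the time, the measured TCP pose, the force and the opening at its end, in the units of the state.
- status.sense(): the state, without advancing time (a new reading comes with each control period).
- eyes.grab_frame(name): name is "scene" or "top" or "wrist"; returns a dict with "image" (384x512x3 uint8, red, green, blue), "K" (3x3 intrinsics, pixels), "extrinsics" (4x4, takes a point from camera to world coordinates). Camera axes: x right, y down, z forward; pixel columns grow to the right and rows downward; lengths in m; the calibration is good to about 2 mm. A picture is of the moment at which its call begins. There is no depth.
- ticket.sign_off(): hands the job in, once; it reports no verdict.
The state is a dict: "t": time; "joint_pos": joint angles; "qd": joint speeds; "effort": joint torques, N m; "ee_pos": TCP position; "tcp_rot": TCP orientation; "force": force on the tool from outside, world axes, zero at the start; "moment": the same for the moment, N m; "width": opening from 0.0 (shut) to 1.0 (fully open).
Only numpy, scipy, OpenCV 4.12 (cv2) and the standard library are available. Lean on these libraries where they do the work, as an engineer would, in place of code of your own. Each camera call takes 0.05 s, during which the arm holds its last target.

## Task

Slide the gauge's jaw gently against the bracket lying between the jaws, until the bracket is squeezed square between jaw and anvil and the dial needle rests between its two heavy marks, hold it there for half a second, and never press far past the second mark. Then slide the jaw right back open and lay that bracket flat, boss up, in the bin for its hand: left-hand brackets in the bin on the robot's left, right-hand ones in the bin on its right. Leave the other bracket, the jar and the screwdriver where they are.

Things in the scene. Friction and masses are not known exactly. Their poses are not given: they have to be found in the camera images.
- gauge: Steel bench gauge, fixed. Origin on the bench, on the measuring line; y along the slide to the open end, x across it away from the robot, z up. Beam along y at x -105 mm, 30 mm wide, top 36 mm, y -140 to +170. Jaw and anvil reach from it across the measuring line; the bracket slides on the bench itself. Grey block (34 mm high) behind the anvil carries a 64 mm dial, top 46 mm, at x -10, y -140.
- anvil: Sprung steel plate at the gauge's -y end, 90 mm wide in x, 12 mm thick, 2 to 28 mm above the bench. Origin: middle of its face (facing +y) at bench level, at gauge y -85 mm when free; axes as the gauge. It yields up to 10 mm towards -y, beginning at 2.4 N, then 1.2 N per mm, and turns the needle.
- jaw: Sliding steel jaw. Origin: middle of its face (facing -y) at bench level; at gauge y +110 mm when fully open; slides up to 150 mm towards the anvil (-y). Axes as the gauge. Bar 20 mm thick (y 0 to +20), x -90 to +55 mm, 2 to 28 mm high. About 2 N of friction; stays where left unless pushed. Starts 0 to 25 mm from fully open.
- jaw_tab (a point): Centre of the top of the jaw's upright push tab, 78 mm above the bench, over the beam (x -105, y +25 mm from the jaw's origin). The tab is 16 mm thick along the slide, 32 mm wide, and stands 31 mm above its carriage (top 47 mm up, 52 mm across, 50 mm along the slide). Push it to -y to close, +y to open.
- needle (a joint): Dial needle, rad: 0 with the anvil free, growing clockwise by 0.2 rad per mm that the anvil yields. Thin tick: zero. Two heavy marks: 0.4 (2 mm, 4.8 N at the anvil) and 1.4 (7 mm, 10.8 N). Stop at 2.0.
- bracket_left: Left-hand aluminium L, 150 g, flat, boss up. Long limb 90 mm (own y -45 to +45), 22 wide (x -11 to +11), 18 high. Foot 36 x 22 mm at the heel (+y) end, towards +x: from above, heel nearest you, the foot points left. Boss on the heel corner, 20 mm across, top 34 mm up. Origin: underside, middle of long limb. One bracket lies between the jaws, heel to the sliding jaw, skewed up to 0.2 rad; the other over 100 mm further from the robot.
- bracket_right: Right-hand aluminium L, 150 g, flat, boss up. Long limb 90 mm (own y -45 to +45), 22 wide (x -11 to +11), 18 high. Foot 36 x 22 mm at the heel (+y) end, towards -x: from above, heel nearest you, the foot points right. Boss on the heel corner, 20 mm across, top 34 mm up. Origin: underside, middle of long limb. One bracket lies between the jaws, heel to the sliding jaw, skewed up to 0.2 rad; the other over 100 mm further from the robot.
- bin_left: Grey open bin on the robot's left (+y), fixed: 160 x 140 mm outside (own x and y), 40 mm high, walls and floor 4 mm. Origin: centre of the underside.
- bin_right: Grey open bin on the robot's right (-y), the same size, fixed. Origin: centre of the underside.
- jar: Bystander: amber jar with a lid, 60 mm across, 85 mm high, beyond the left bin. Origin: centre of the underside.
- screwdriver: Bystander: screwdriver, 190 mm long, lying on the bench beyond the right bin. Origin: about its middle, underside.
Mind the look-alikes: they are no part of the job. Leave any blue or red look-alike of the bin_right alone.

How it is judged:
On the way, in this order (a step that is already met when the one before it is completed fails the run):
1. the bracket is squeezed square between jaw and anvil, with the needle between the two heavy marks (value of joint needle between 0.4 and 1.4 rad and ((contact force between each of jaw, anvil and bracket_left above 1 N and angle between the y axis of bracket_left and the y axis of gauge, either way round below 0.06 rad and distance of bracket_right from where it was at the start of the episode below 0.025 m) or (contact force between each of jaw, anvil and bracket_right above 1 N and angle between the y axis of bracket_right and the y axis of gauge, either way round below 0.06 rad and distance of bracket_left from where it was at the start of the episode below 0.025 m))), for 0.4 s.
2. the jaw is slid back to its open end (y of jaw in the frame of gauge above 0.08 m), for 0.1 s.
At the end, for the whole second after the job is handed in: The gauged bracket lies flat (within 0.12 rad), boss up, at rest and released on the floor of the bin for its hand (left-hand: robot's left, right-hand: robot's right); the other bracket is within 25 mm of its start; the jaw is within 30 mm of fully open and the needle is back near zero (y of jaw in the frame of gauge above 0.08 m and value of joint needle below 0.2 rad and ((x of bracket_left in the frame of bin_left between -0.07 and 0.07 m and y of bracket_left in the frame of bin_left between -0.06 and 0.06 m and z of bracket_left in the frame of bin_left below 0.012 m and angle between bracket_left's own z axis and vertical below 0.12 rad and linear speed of bracket_left below 0.02 m/s and distance of bracket_right from where it was at the start of the episode below 0.025 m) or (x of bracket_right in the frame of bin_right between -0.07 and 0.07 m and y of bracket_right in the frame of bin_right between -0.06 and 0.06 m and z of bracket_right in the frame of bin_right below 0.012 m and angle between bracket_right's own z axis and vertical below 0.12 rad and linear speed of bracket_right below 0.02 m/s and distance of bracket_left from where it was at the start of the episode below 0.025 m))); the robot touches nothing.
It fails at once if the needle is driven far past the second mark (over 1.7 rad) (value of joint needle above 1.7 rad).
It fails at once if both brackets are moved (distance of each of bracket_left, bracket_right from where it was at the start of the episode above 0.025 m).
It fails at once if the jar or the screwdriver is moved more than 30 mm (distance of any of jar, screwdriver from where it was at the start of the episode above 0.03 m).
It also fails if it takes over 69 s, if anything falls off the work surface, if the arm or the gripper's body presses on something with over 40 N, if the wrist force passes 120 N, or if a joint passes its speed limit or range.

## Working session

There is one attempt and no reset: what is moved stays moved. The work goes in short steps, Python scripts to look and compute and a tool call to move; the robot and the scene stay as the last step left them, time stands still between calls to the robot, and variables do not carry over. Pictures are saved under pics/ and viewed, and the job is handed in when it is done.

Besides the shell and the picture viewer there is one more tool, called after "Call:" as name([rows], argument=value, ...), one row to a line, values as JSON. apply_moves: Moves the arm, as the interface text tells. Its arguments: {"type":"object","properties":{"fingers":{"type":"array"},"xyz":{"type":"array"},"roll":{"type":"array"},"grip_force":{"type":"number"}},"required":["fingers","xyz","roll"]}

```bash
mkdir -p pics; ls
python3 - <<'E'
from plant import status, eyes, ticket
import cv2,json
s=status.sense();print(s)
for n in ["scene","top","wrist"]:
    f=eyes.grab_frame(n);cv2.imwrite(f"pics/{n}0.png",f["image"][:,:,::-1]);print(n,f["K"].tolist(),f["extrinsics"].round(4).tolist())
E
```

```text
pics
{'t': 0.0, 'joint_pos': array([ 1.18288552e+00,  3.59513238e-01,  1.51143758e+00, -1.91418302e-05,
        1.27247834e+00, -1.15088615e-01]), 'qd': array([-0.00080628, -0.00170573,  0.00049892, -0.00151356,  0.00141605,
       -0.00071215]), 'effort': array([-2.09511149e-03, -5.27617264e+01, -2.78616017e+01, -5.50365858e-04,
        1.31981674e-02, -8.63794668e-06]), 'ee_pos': array([0.16142056, 0.57717742, 0.23044671]), 'tcp_rot': array([-4.27151578e-01, -3.11197333e+00,  2.80076882e-03]), 'force': array([ 0.12414009, -0.44024755,  0.99681968]), 'moment': array([ 0.01085924, -0.04212847,  0.06698214]), 'width': 0.9987401434806351}
scene [[404.47087496614853, 0.0, 257.13285130595233], [0.0, 404.47087496614853, 193.40770023708328], [0.0, 0.0, 1.0]] [[0.3877, 0.5139, -0.7652, 1.4032], [0.9216, -0.2347, 0.3093, -0.4583], [-0.0207, -0.8251, -0.5646, 0.7547], [0.0, 0.0, 0.0, 1.0]]
top [[353.53352913021297, 0.0, 257.4110880216114], [0.0, 353.53352913021297, 190.46686097047933], [0.0, 0.0, 1.0]] [[0.0071, -0.9977, 0.0674, 0.4158], [-0.9999, -0.0081, -0.0149, -0.0838], [0.0154, -0.0673, -0.9976, 1.3287], [0.0, 0.0, 0.0, 1.0]]
wrist [[338.68762582004393, 0.0, 256.32327141300266], [0.0, 338.68762582004393, 190.93993768213676], [0.0, 0.0, 1.0]] [[0.2694, 0.9248, 0.2686, 0.0935], [0.963, -0.2583, -0.0766, 0.5964], [-0.0015, 0.2793, -0.9602, 0.3729], [0.0, 0.0, 0.0, 1.0]]
```

View pics/top0.png

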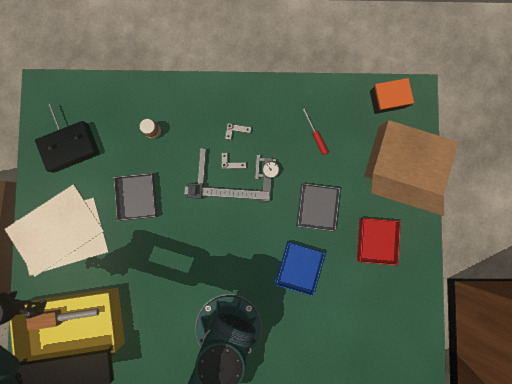

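View pics/scene0.png

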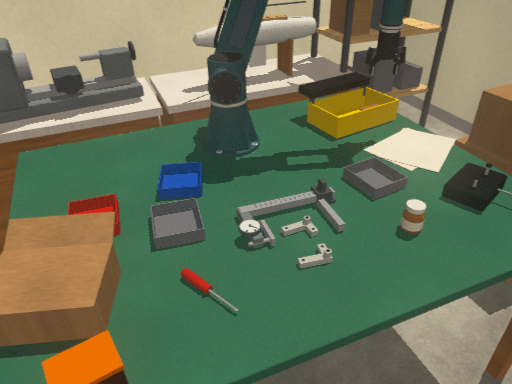

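View pics/wrist0.png

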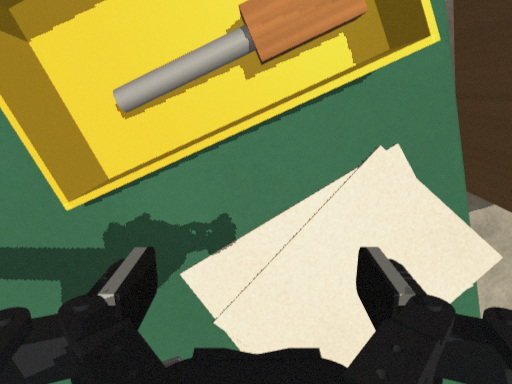

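Run:
```python
import cv2
a=cv2.imread("pics/top0.png")
cv2.imwrite("pics/crop_top.png",cv2.resize(a[110:210,180:290],None,fx=7,fy=6,interpolation=cv2.INTER_CUBIC)[:, :770])
b=cv2.imread("pics/scene0.png")
cv2.imwrite("pics/crop_scene.png",cv2.resize(b[170:280,225:355],None,fx=6,fy=5,interpolation=cv2.INTER_CUBIC))
```

```text
(no output)
```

View pics/crop_top.png

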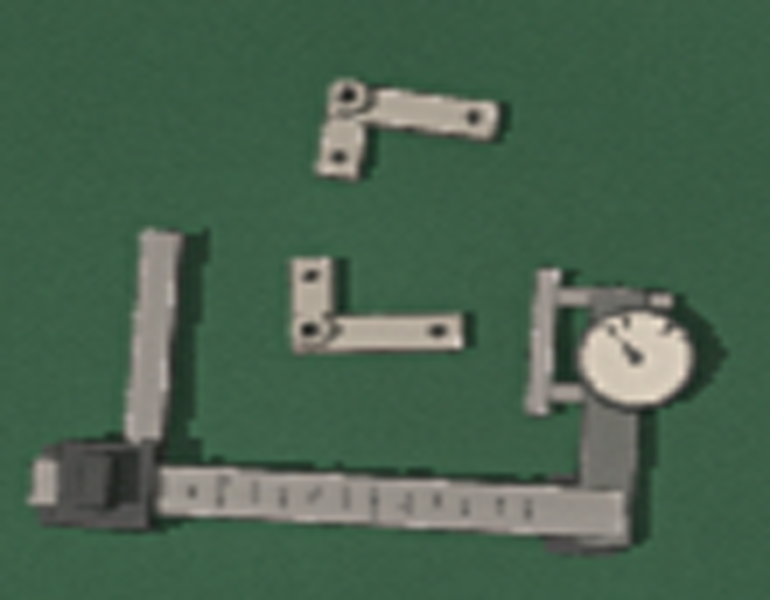

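View pics/crop_scene.png

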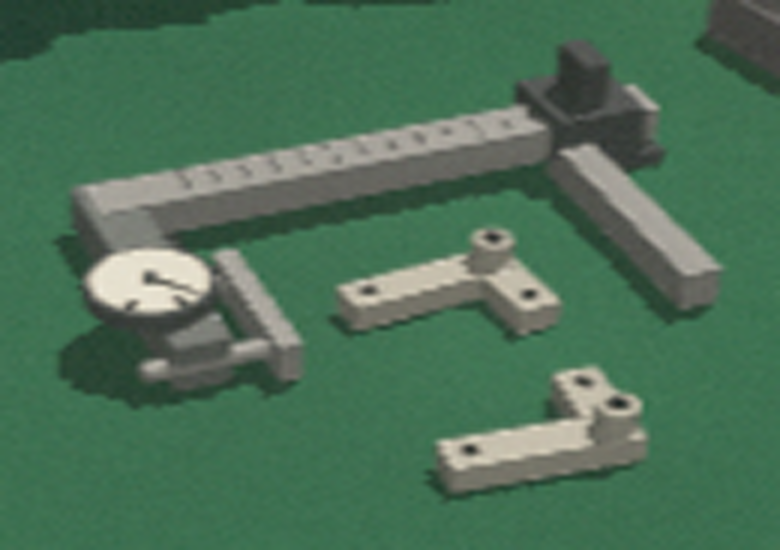

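```bash
cat > h.py <<'E'
import numpy as np,cv2,json
from plant import status,eyes
def grab(n,fn=None):
    f=eyes.grab_frame(n)
    if fn: cv2.imwrite("pics/"+fn,f["image"][:,:,::-1]); np.savez("pics/"+fn+".npz",K=f["K"],E=f["extrinsics"])
    return f
def ray(f,u,v,z):
    K=f["K"];E=f["extrinsics"] if "extrinsics" in f else f["E"]
    d=E[:3,:3]@np.linalg.inv(K)@np.array([u,v,1.]);c=E[:3,3]
    return c+d*(z-c[2])/d[2]
def proj(f,P):
    E=f["extrinsics"];P=np.atleast_2d(P);c=(P-E[:3,3])@E[:3,:3]; p=c@f["K"].T; return p[:,:2]/p[:,2:]
def rot(v): return cv2.Rodrigues(np.array(v,float))[0]
E
python3 - <<'E'
from h import *
f=grab("top")
def c(cx,cy,z,n):
    print(n,ray(f,180+cx/7,110+cy/6,z).round(4))
c(634,357,.046,"dial")
c(560,270,.028,"anvil far R");c(537,270,.028,"anvil far L(face)");c(527,412,.028,"anvil near L(face)");c(550,413,.028,"anv near R")
c(143,230,.028,"jaw far L");c(184,232,.028,"jaw far R (face)");c(165,438,.028,"jaw near R")
c(160,468,.036,"beam top far");c(160,512,.036,"beam near");c(630,490,.036,"beam far end");c(625,540,.036,"beam end near")
c(80,455,.078,"tab");c(108,508,.078,"tab");c(95,482,.078,"tab c")
c(310,330,.034,"boss");c(438,330,.018,"hole");c(310,275,.018,"foot hole")
c(464,315,.018,"toe far");c(464,350,.018,"toe near");c(295,352,.018,"heel near");c(333,257,.018,"foot end R");c(292,257,.018,"foot end L")
f=f
for n,u,v in[("binL",118,176),("binL",153,174),("binL",157,216),("binL",119,219),("binR",303,185),("binR",341,185)]: print(n,ray(f,u,v,.04).round(4))
E
```

```text
dial [ 0.5796 -0.1505  0.046 ]
anvil far R [ 0.6357 -0.1119  0.028 ]
anvil far L(face) [ 0.6356 -0.0997  0.028 ]
anvil near L(face) [ 0.5473 -0.0951  0.028 ]
anv near R [ 0.5468 -0.1072  0.028 ]
jaw far L [0.6585 0.1092 0.028 ]
jaw far R (face) [0.6575 0.0875 0.028 ]
jaw near R [0.5296 0.0953 0.028 ]
beam top far [0.5105 0.0965 0.036 ]
beam near [0.4837 0.0961 0.036 ]
beam far end [ 0.4991 -0.1493  0.036 ]
beam end near [ 0.4685 -0.1469  0.036 ]
tab [0.5148 0.1312 0.078 ]
tab [0.4836 0.1164 0.078 ]
tab c [0.4989 0.1233 0.078 ]
boss [0.5963 0.0195 0.034 ]
hole [ 0.5991 -0.0473  0.018 ]
foot hole [0.633  0.0213 0.018 ]
toe far [ 0.6087 -0.0611  0.018 ]
toe near [ 0.5868 -0.0613  0.018 ]
heel near [0.5847 0.0286 0.018 ]
foot end R [0.6444 0.0092 0.018 ]
foot end L [0.6442 0.031  0.018 ]
binL [0.5515 0.4051 0.04  ]
binL [0.56   0.2784 0.04  ]
binL [0.4072 0.2598 0.04  ]
binL [0.3955 0.3962 0.04  ]
binR [ 0.5243 -0.27    0.04  ]
binR [ 0.5255 -0.4098  0.04  ]
```

```bash
cat >> h.py <<'E'
def go(target,yaxis=None):
    s=status.sense();R=rot(s["tcp_rot"]);d=np.array(target)-s["ee_pos"]
    print("now",s["t"],s["ee_pos"].round(4),"ty",R[:,1].round(4),"tz",R[:,2].round(4),"F",s["force"].round(2),"w",round(s["width"],3))
    print("shift",(R.T@d).round(4))
    if yaxis is not None:
        a=np.arctan2(yaxis[1],yaxis[0])-np.arctan2(R[1,1],R[0,1]); a=(a+np.pi/2)%np.pi-np.pi/2
        print("roll",round(-a,4))
E
python3 -c "
from h import *
go([.50,.124,.16],[.05,.9988])"
```

```text
now 0.2 [0.1615 0.5774 0.2307] ty [ 0.2694  0.963  -0.0012] tz [-5.0e-04 -1.2e-03 -1.0e+00] F [ 0.25 -0.41  0.33] w 0.995
shift [-0.4481 -0.3453  0.0711]
roll -0.2228
```

Call:
apply_moves([
  [-0.448,-0.345,0.02],
  [-0.448,-0.345,0.02],
  [-0.448,-0.345,0.02],
  [-0.448,-0.345,0.02],
  [-0.448,-0.345,0.02],
  [-0.448,-0.345,0.02],
  [-0.448,-0.345,0.02],
  [-0.448,-0.345,0.02],
  [-0.448,-0.345,0.02],
  [-0.448,-0.345,0.05],
], fingers=[100,100,100,100,100,100,100,100,100,100], roll=[-0.22,-0.22,-0.22,-0.22,-0.22,-0.22,-0.22,-0.22,-0.22,-0.22])

```text
t: 1.45
ee_pos: [0.5053, 0.1216, 0.1828]
tcp_rot: [0.09, 3.133, -0.0]
force: [-0.7, 0.0, -0.3]
width: 1.002
```

```bash
python3 -c "
from h import *
grab('wrist','w1.png')
go([.50,.124,.15],[.05,.9988])"
```

```text
now 1.5 [0.5005 0.1221 0.178 ] ty [ 0.0567  0.9984 -0.001 ] tz [-2.4e-03 -9.0e-04 -1.0e+00] F [-0.56 -0.85 -2.39] w 0.998
shift [0.0006 0.0019 0.028 ]
roll -0.0067
```

View pics/w1.png

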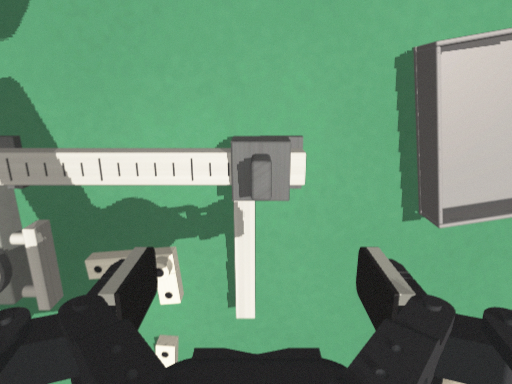

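```bash
python3 -c "
from h import *
d=np.load('pics/w1.png.npz');a=cv2.imread('pics/w1.png');cv2.imwrite('pics/w1c.png',cv2.resize(a[120:330,60:320],None,fx=3,fy=2.8,interpolation=cv2.INTER_CUBIC))
for u,v,z in [(261,175,.078),(251,197,.078),(271,197,.078),(251,155,.078),(271,155,.078),(228,150,.036),(0,150,.036),(228,186,.036),(0,186,.036),(236,318,.028),(254,318,.028),(235,205,.028)]: print(u,v,ray(d,u,v,z).round(4))"
```

```text
261 175 [0.4951 0.1256 0.078 ]
251 197 [0.512 0.117 0.078]
271 197 [0.5129 0.1323 0.078 ]
251 155 [0.4796 0.119  0.078 ]
271 155 [0.4804 0.1337 0.078 ]
228 150 [0.4819 0.0985 0.036 ]
0 150 [ 0.4707 -0.0969  0.036 ]
228 186 [0.5139 0.0958 0.036 ]
0 186 [ 0.5023 -0.1057  0.036 ]
236 318 [0.6574 0.0918 0.028 ]
254 318 [0.6585 0.1103 0.028 ]
235 205 [0.5347 0.1    0.028 ]
```

View pics/w1c.png

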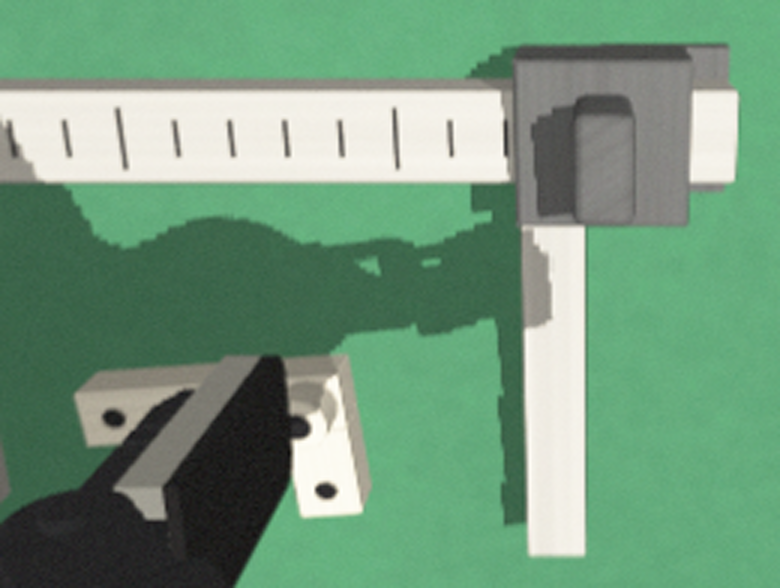

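Call:
apply_moves([
  [0.0015,0.0034,0.05],
  [0.0015,0.0034,0.09],
  [0.0015,0.0034,0.12],
  [0.0015,0.0034,0.122],
  [0.0015,0.0034,0.122],
  [0.0015,0.0034,0.122],
  [0.0015,0.0034,0.122],
  [0.0015,0.0034,0.122],
  [0.0015,0.0034,0.122],
  [0.0015,0.0034,0.122],
], fingers=[60,50,50,50,40,0,0,0,0,0], roll=[0,0,0,0,0,0,0,0,0,0], grip_force=40)

```text
t: 2.75
ee_pos: [0.4999, 0.1284, 0.0609]
tcp_rot: [0.083, 3.138, 0.001]
force: [-1.8, 0.1, 6.7]
width: 0.177
```

```bash
python3 -c "
from h import *
grab('wrist','w2.png')
go([.50,.124,.056],[.053,.9988])"
```

```text
now 2.8 [0.4999 0.1284 0.0609] ty [5.300e-02 9.986e-01 4.000e-04] tz [ 2.7e-03  3.0e-04 -1.0e+00] F [-1.21  0.31  6.88] w 0.176
shift [-0.0003 -0.0044  0.0049]
roll -0.0
```

View pics/w2.png

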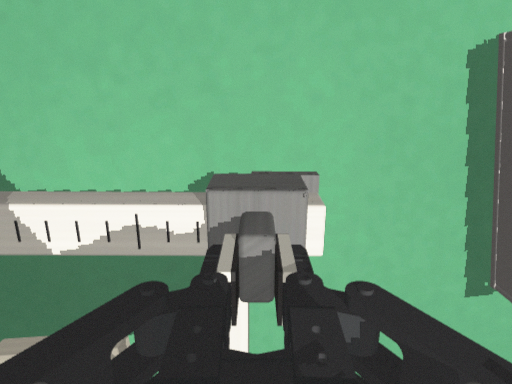

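Call:
apply_moves([
  [0,-0.01,-0.004],
  [0,-0.022,-0.004],
  [0,-0.034,-0.004],
  [0,-0.046,-0.004],
  [0,-0.056,-0.004],
  [0,-0.063,-0.004],
  [0,-0.07,-0.004],
  [0,-0.076,-0.004],
  [0,-0.082,-0.004],
  [0,-0.088,-0.004],
], fingers=[0,0,0,0,0,0,0,0,0,0], roll=[0,0,0,0,0,0,0,0,0,0])

```text
t: 4.05
ee_pos: [0.4947, 0.0406, 0.0615]
tcp_rot: [0.084, 3.14, 0.001]
force: [8.8, 2.9, -34.3]
width: 0.17
```

```bash
cat > look.py <<'E'
import sys
from h import *
n=sys.argv[1]
f=grab('top','t'+n+'.png');g=grab('scene','s'+n+'.png')
a=cv2.resize(f['image'][110:210,180:290],None,fx=3.6,fy=3.6,interpolation=cv2.INTER_CUBIC)
b=cv2.resize(g['image'][180:280,230:350],None,fx=3.3,fy=3.6,interpolation=cv2.INTER_CUBIC)
c=np.hstack([a,b]);cv2.imwrite('pics/c'+n+'.png',c[:,:,::-1]);print(c.shape)
go([.50,.124,.056],[.053,.9988])
E
python3 look.py 3
```

```text
(360, 792, 3)
now 4.15 [0.4947 0.04   0.0615] ty [5.370e-02 9.986e-01 1.000e-04] tz [ 4.e-04  1.e-04 -1.e+00] F [  8.86  -1.52 -33.41] w 0.171
shift [-0.0008  0.0842  0.0055]
roll -0.0007
```

View pics/c3.png

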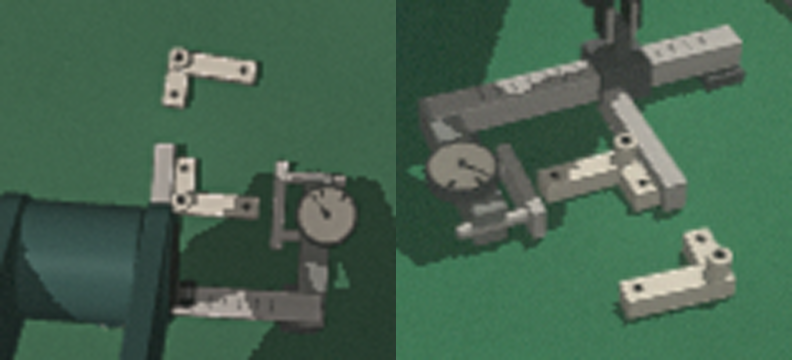

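Call:
apply_moves([
  [-0.0008,0,0.003],
  [-0.0008,-0.004,0.003],
  [-0.0008,-0.008,0.003],
  [-0.0008,-0.011,0.003],
  [-0.0008,-0.013,0.003],
  [-0.0008,-0.015,0.003],
  [-0.0008,-0.015,0.003],
], fingers=[0,0,0,0,0,0,0], roll=[0,0,0,0,0,0,0])

```text
t: 5.03
ee_pos: [0.4938, 0.0256, 0.0612]
tcp_rot: [0.084, 3.14, 0.001]
force: [-2.8, 3.2, 6.6]
width: 0.176
```

```bash
python3 look.py 4
```

```text
(360, 792, 3)
now 5.125 [0.4939 0.0256 0.0612] ty [5.310e-02 9.986e-01 4.000e-04] tz [ 0.e+00  4.e-04 -1.e+00] F [-3.76  2.4   6.11] w 0.17
shift [-0.0009  0.0986  0.0052]
roll -0.0001
```

View pics/c4.png

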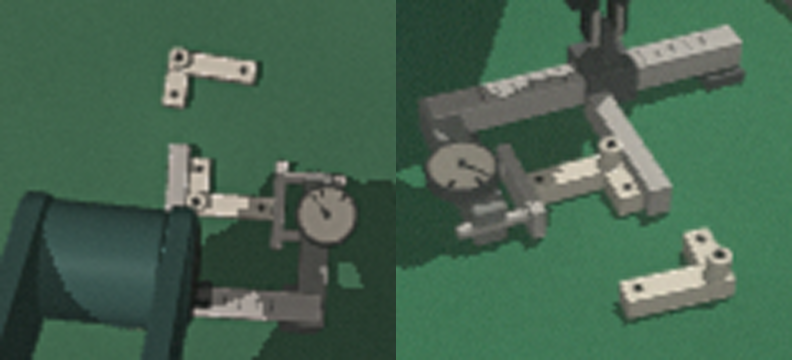

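Call:
apply_moves([
  [0,-0.001,0],
  [0,-0.002,0],
  [0,-0.003,0],
  [0,-0.003,0],
], fingers=[0,0,0,0], roll=[0,0,0,0])

```text
t: 5.62
ee_pos: [0.4937, 0.0235, 0.0612]
tcp_rot: [0.084, 3.14, 0.003]
force: [-2.4, 6.4, 7.2]
width: 0.17
```

```bash
python3 look.py 5
```

```text
(360, 792, 3)
now 5.725 [0.4937 0.0235 0.0612] ty [0.0536 0.9986 0.0017] tz [ 1.0e-04  1.7e-03 -1.0e+00] F [-2.98  7.6   6.97] w 0.172
shift [-0.0009  0.1007  0.0054]
roll -0.0006
```

View pics/c5.png

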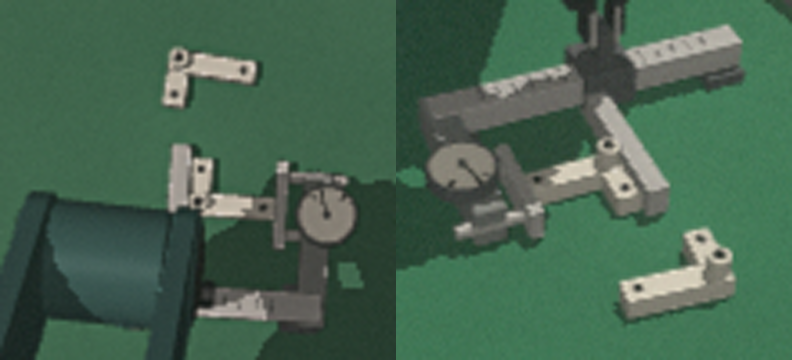

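Call:
apply_moves([
  [0,-0.001,0],
  [0,-0.002,0],
  [0,-0.0025,0],
  [0,-0.0025,0],
], fingers=[0,0,0,0], roll=[0,0,0,0])

```text
t: 6.22
ee_pos: [0.4936, 0.0215, 0.0612]
tcp_rot: [0.085, 3.14, 0.004]
force: [-2.9, 10.7, 6.6]
width: 0.172
```

```bash
python3 look.py 6; python3 -c "
import cv2,numpy as np
r=[]
for n in '356':
    a=cv2.imread(f'pics/t{n}.png')[158:182,258:284];b=cv2.imread(f'pics/s{n}.png')[216:238,236:264]
    r.append(np.hstack([cv2.resize(x,(360,250),interpolation=cv2.INTER_CUBIC) for x in(a,b)]))
cv2.imwrite('pics/d6.png',cv2.resize(np.vstack(r),(700,590)))"
```

```text
(360, 792, 3)
now 6.325 [0.4936 0.0215 0.0612] ty [0.0539 0.9985 0.0025] tz [ 3.0e-04  2.5e-03 -1.0e+00] F [-1.93  9.46  7.11] w 0.175
shift [-0.0008  0.1027  0.0055]
roll -0.0009
```

View pics/d6.png

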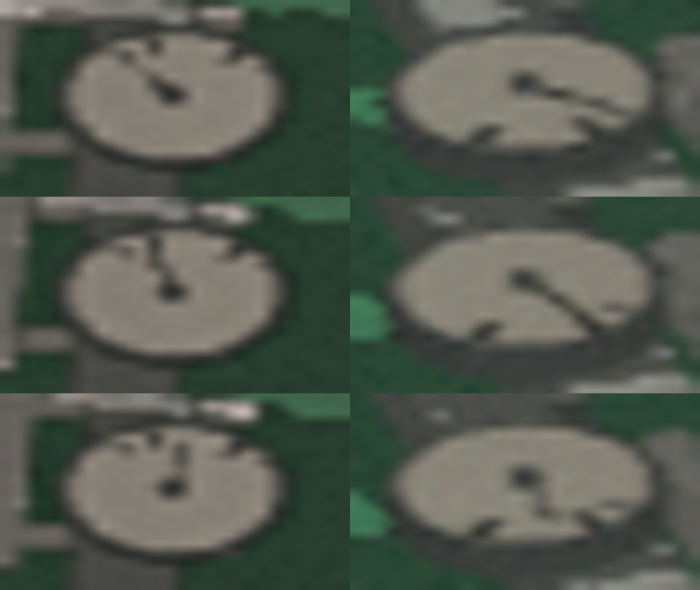

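View pics/c6.png

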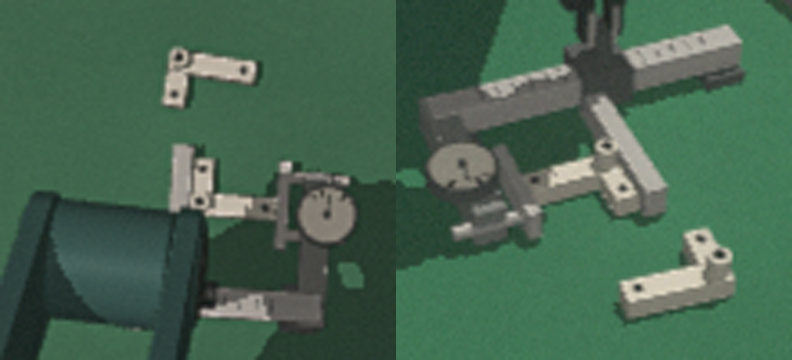

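Call:
apply_moves([
  [0,0,0],
  [0,0,0],
  [0,0,0],
  [0,0,0],
  [0,0,0],
  [0,0,0],
], fingers=[0,0,0,0,0,0], roll=[0,0,0,0,0,0])

```text
t: 7.08
ee_pos: [0.4936, 0.0215, 0.0612]
tcp_rot: [0.085, 3.14, 0.004]
force: [-0.7, 8.8, 6.6]
width: 0.18
```

```bash
python3 look.py 7; python3 -c "
import cv2,numpy as np
a=cv2.imread('pics/t7.png')[145:185,220:285];b=cv2.imread('pics/s7.png')[205:250,236:315]
cv2.imwrite('pics/d7.png',np.vstack([cv2.resize(x,(520,290),interpolation=cv2.INTER_CUBIC) for x in(a,b)]))"
```

```text
(360, 792, 3)
now 7.175 [0.4936 0.0215 0.0612] ty [0.0539 0.9985 0.0025] tz [ 2.0e-04  2.4e-03 -1.0e+00] F [-2.04  9.49  5.49] w 0.169
shift [-0.0008  0.1027  0.0055]
roll -0.0009
```

View pics/d7.png

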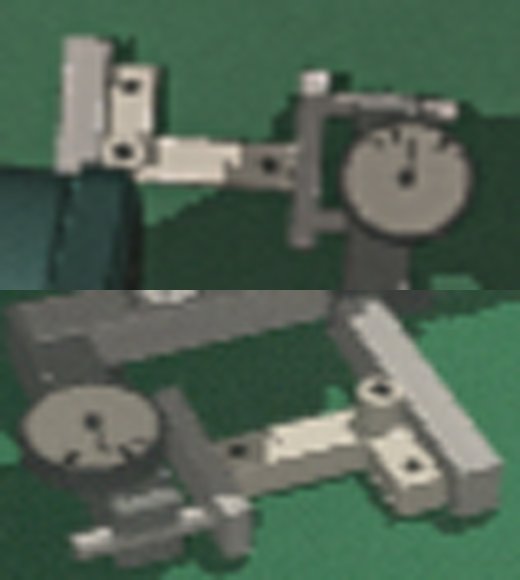

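```bash
python3 -c "
from h import *
def q(fn,W,H,x0,y0,sx,sy,y00,pts):
    d=np.load(fn)
    P=[ray(d,x0+(u+.5)/sx-.5,y0+(v-y00+.5)/sy-.5,z) for u,v,z in pts];
    for p in P:print(p.round(4))
    a=P[0]-P[1];print('yaw limb',-a[0]/a[1]); b=P[2]-P[0];print('foot yaw',b[1]/b[0])
q('pics/t7.png.npz',0,0,220,145,8,7.25,0,[(122,151,.034),(269,165,.018),(130,86,.018)])
q('pics/s7.png.npz',0,0,236,205,520/79,290/45,290,[(380,390,.034),(237,452,.018),(413,466,.018)])
"
```

```text
[ 0.5952 -0.0192  0.034 ]
[ 0.5908 -0.087   0.018 ]
[ 0.6312 -0.0218  0.018 ]
yaw limb -0.0649937328007527
foot yaw -0.07085586978344142
[ 0.5946 -0.0216  0.034 ]
[ 0.5907 -0.0883  0.018 ]
[ 0.6304 -0.0235  0.018 ]
yaw limb -0.05885222797235068
foot yaw -0.05300752624167305
```

Call:
apply_moves([
  [0,0.003,0],
  [0,0.008,0],
  [0,0.02,0],
  [0,0.036,0],
  [0,0.052,0],
  [0,0.068,0],
  [0,0.084,0],
  [0,0.097,0],
  [0,0.105,0],
  [0,0.105,0],
], fingers=[0,0,0,0,0,0,0,0,0,0], roll=[0,0,0,0,0,0,0,0,0,0])

```text
t: 8.43
ee_pos: [0.4996, 0.1254, 0.0612]
tcp_rot: [0.082, 3.14, 0.001]
force: [-2.5, 2.1, 6.2]
width: 0.174
```

Call:
apply_moves([
  [0,0,0],
  [0,0,0],
  [0,0,0],
  [0,0,-0.02],
  [0,0,-0.06],
  [0,0,-0.1],
  [0,0,-0.12],
  [0,0,-0.12],
], fingers=[40,40,40,40,40,40,80,100], roll=[0,0,0,0,0,0,0,0])

```text
t: 9.43
ee_pos: [0.5008, 0.1248, 0.1818]
tcp_rot: [0.083, 3.137, 0.001]
force: [0.1, 0.3, -0.8]
width: 0.814
```

```bash
python3 look.py 8; python3 -c "
import cv2,numpy as np
a=cv2.imread('pics/t8.png')[145:185,220:285];b=cv2.imread('pics/s8.png')[205:250,236:315]
cv2.imwrite('pics/d8.png',np.vstack([cv2.resize(x,(520,290),interpolation=cv2.INTER_CUBIC) for x in(a,b)]))"
```

```text
(360, 792, 3)
now 9.525 [0.499  0.1246 0.1796] ty [ 5.290e-02  9.986e-01 -3.000e-04] tz [-8.e-04 -2.e-04 -1.e+00] F [ 0.03 -0.66 -0.52] w 0.967
shift [-0.0012 -0.0005  0.1236]
roll 0.0001
```

View pics/c8.png

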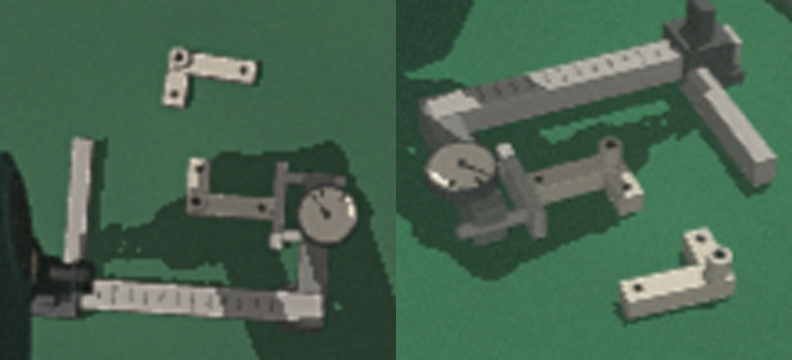

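View pics/d8.png

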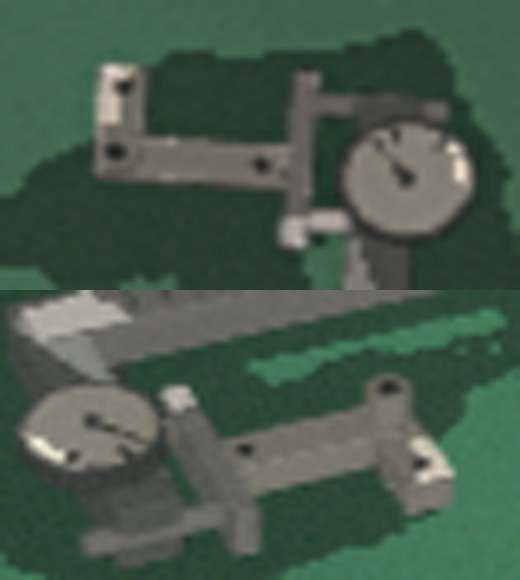

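```bash
python3 -c "
from h import *
def q(fn,x0,y0,sx,sy,y00,pts):
    d=np.load(fn)
    P=[ray(d,x0+(u+.5)/sx-.5,y0+(v-y00+.5)/sy-.5,z) for u,v,z in pts];
    for p in P:print(p.round(4))
    a=P[0]-P[1];print('yaw limb',-a[0]/a[1], np.hypot(a[0],a[1])); b=P[2]-P[0];print('foot yaw',b[1]/b[0])
q('pics/t8.png.npz',220,145,8,7.25,0,[(116,152,.034),(262,163,.018),(124,87,.018)])
q('pics/s8.png.npz',236,205,520/79,290/45,290,[(388,384,.034),(245,448,.018),(421,462,.018)])
go([.5940,-.0407,.2],[1,-.058])
"
```

```text
[ 0.5946 -0.0165  0.034 ]
[ 0.5918 -0.0837  0.018 ]
[ 0.6306 -0.019   0.018 ]
yaw limb -0.042548099816317325 0.06734288762081508
foot yaw -0.06978631471535394
[ 0.5922 -0.0165  0.034 ]
[ 0.5896 -0.084   0.018 ]
[ 0.6294 -0.0191  0.018 ]
yaw limb -0.038543746895562975 0.06758034080668995
foot yaw -0.07132852476138306
now 9.525 [0.499  0.1246 0.1796] ty [ 5.290e-02  9.986e-01 -3.000e-04] tz [-8.e-04 -2.e-04 -1.e+00] F [ 0.03 -0.66 -0.52] w 0.967
shift [-0.1036 -0.16   -0.0204]
roll -1.5658
```

```bash
python3 -c "
from h import *
print(status.sense()['joint_pos'].round(3))
go([.592,-.0445,.14],[1,-.05])
"
```

```text
[ 0.11   0.293  1.756 -0.     1.093 -1.407]
now 9.525 [0.499  0.1246 0.1796] ty [ 5.290e-02  9.986e-01 -3.000e-04] tz [-8.e-04 -2.e-04 -1.e+00] F [ 0.03 -0.66 -0.52] w 0.967
shift [-0.1019 -0.1639  0.0396]
roll 1.5678
```

Call:
apply_moves([
  [-0.102,-0.164,0],
  [-0.102,-0.164,0],
  [-0.102,-0.164,0],
  [-0.102,-0.164,0],
  [-0.102,-0.164,0.01],
  [-0.102,-0.164,0.02],
  [-0.102,-0.164,0.03],
  [-0.102,-0.164,0.03],
  [-0.102,-0.164,0.03],
  [-0.102,-0.164,0.03],
], fingers=[100,100,100,100,100,100,100,100,100,100], roll=[1.568,1.568,1.568,1.568,1.568,1.568,1.568,1.568,1.568,1.568])

```text
t: 10.78
ee_pos: [0.5915, -0.0442, 0.1485]
tcp_rot: [-2.274, -2.164, 0.003]
force: [-0.5, -0.8, -0.6]
width: 1.002
```

```bash
python3 -c "
from h import *
grab('wrist','w9.png')
go([.592,-.0445,.004],[1,-.05])"
```

```text
now 10.825 [ 0.5917 -0.0443  0.1488] ty [ 0.9988 -0.0485 -0.0025] tz [-2.5e-03  4.0e-04 -1.0e+00] F [-0.09  0.42 -0.25] w 1.003
shift [-0.0003  0.0006  0.1448]
roll 0.0014
```

View pics/w9.png

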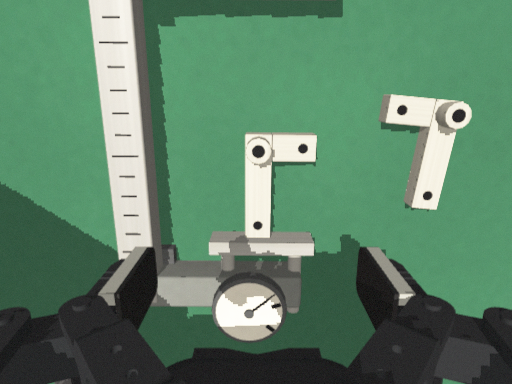

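```bash
python3 -c "
from h import *
d=np.load('pics/w9.png.npz')
for n,u,v,z in [('boss',258.5,151,.034),('hole',257.5,225.5,.018),('foot',303,148,.018),('toeL',246,236,.018),('toeR',270,236,.018),('limbL top',247,165,.018),('limbR',271,165,.018)]: print(n,ray(d,u,v,z).round(4))"
```

```text
boss [ 0.5946 -0.0165  0.034 ]
hole [ 0.5906 -0.0838  0.018 ]
foot [ 0.6306 -0.0184  0.018 ]
toeL [ 0.5801 -0.0932  0.018 ]
toeR [ 0.601  -0.0942  0.018 ]
limbL top [ 0.5846 -0.0302  0.018 ]
limbR [ 0.6042 -0.0312  0.018 ]
```

Call:
apply_moves([
  [-0.0003,0.001,0.05],
  [-0.0003,0.001,0.09],
  [-0.0003,0.001,0.12],
  [-0.0003,0.001,0.135],
  [-0.0003,0.001,0.143],
  [-0.0003,0.001,0.143],
  [-0.0003,0.001,0.143],
  [-0.0003,0.001,0.143],
  [-0.0003,0.001,0.143],
  [-0.0003,0.001,0.143],
], fingers=[100,80,70,70,70,70,0,0,0,0], roll=[0,0,0,0,0,0,0,0,0,0], grip_force=40)

```text
t: 12.08
ee_pos: [0.5943, -0.0449, 0.0084]
tcp_rot: [2.275, 2.164, 0.001]
force: [-1.6, 0.4, 6.4]
width: 0.241
```

Call:
apply_moves([
  [0,0,0],
  [0,0,-0.01],
  [0,0,-0.02],
], fingers=[0,0,0], roll=[0,0,0])

```text
t: 12.45
ee_pos: [0.5935, -0.0447, 0.0279]
tcp_rot: [-2.276, -2.165, 0.0]
force: [0.3, -0.0, -1.0]
width: 0.243
```

```bash
python3 look.py 10; python3 -c "
from h import *
grab('wrist','w10.png')"
```

```text
(360, 792, 3)
now 12.55 [ 0.5947 -0.0449  0.0288] ty [ 0.9988 -0.0499  0.0024] tz [ 2.4e-03 -6.0e-04 -1.0e+00] F [ 0.33 -0.06 -1.63] w 0.24
shift [ 0.164  -0.1029 -0.0275]
roll -1.5677
```

View pics/w10.png

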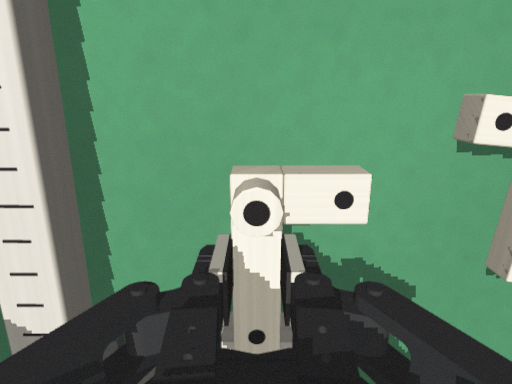

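View pics/c10.png

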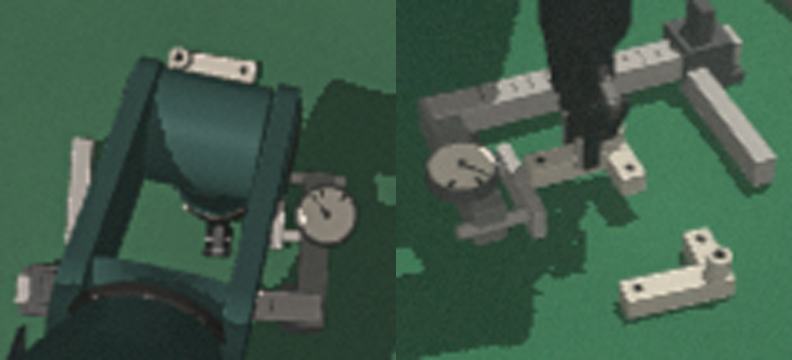

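Call:
apply_moves([
  [0,0,-0.03],
  [0,0,-0.07],
  [0,0,-0.11],
  [0,0,-0.14],
  [0,0,-0.14],
], fingers=[0,0,0,0,0], roll=[0,0,0,0,0])

```text
t: 13.22
ee_pos: [0.5954, -0.045, 0.1696]
tcp_rot: [2.273, 2.162, 0.005]
force: [0.1, -1.1, -1.6]
width: 0.244
```

```bash
python3 -c "
import cv2
a=cv2.imread('pics/top0.png')[165:230,105:170];cv2.imwrite('pics/bin.png',cv2.resize(a,None,fx=9,fy=9,interpolation=cv2.INTER_CUBIC))"
```

```text
(no output)
```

View pics/bin.png

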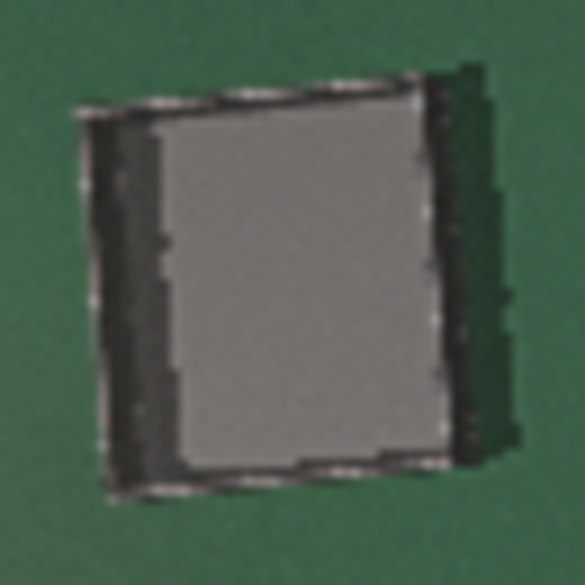

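```bash
python3 -c "
from h import *
f=np.load('pics/t8.png.npz')
P=np.array([ray(f,105+(u+.5)/9-.5,165+(v+.5)/9-.5,.04) for u,v in [(77,108),(430,75),(458,462),(107,498)]]);print(P.round(4));c=P.mean(0);print(c)
for i in range(4):
  e=P[(i+1)%4]-P[i];print(np.hypot(*e[:2]),e)
go([c[0],c[1],.17],[1,-.05])"
```

```text
[[0.5493 0.4227 0.04  ]
 [0.564  0.2809 0.04  ]
 [0.4076 0.2655 0.04  ]
 [0.3922 0.4053 0.04  ]]
[0.47828941 0.34358709 0.04      ]
0.1425493253717301 [ 0.01469125 -0.14179026  0.        ]
0.15718051503861194 [-0.15642007 -0.01544272  0.        ]
0.14070334800608128 [-0.01539517  0.13985857  0.        ]
0.15808167817825616 [0.15712399 0.0173744  0.        ]
now 13.225 [ 0.5954 -0.045   0.1696] ty [ 0.9987 -0.05    0.0051] tz [ 0.0051 -0.0011 -1.    ] F [ 0.12 -1.07 -1.65] w 0.244
shift [ 0.3823 -0.1364 -0.0014]
roll -0.0
```

```bash
python3 -c "
from h import *
go([.468,.3486,.15],[.9945,.105])"
```

```text
now 13.225 [ 0.5954 -0.045   0.1696] ty [ 0.9987 -0.05    0.0051] tz [ 0.0051 -0.0011 -1.    ] F [ 0.12 -1.07 -1.65] w 0.244
shift [ 0.3868 -0.147   0.0186]
roll -0.1552
```

Call:
apply_moves([
  [0.03,-0.012,0],
  [0.07,-0.027,0],
  [0.12,-0.046,0],
  [0.17,-0.065,0],
  [0.22,-0.084,0],
  [0.27,-0.103,0],
  [0.32,-0.122,0],
  [0.36,-0.137,0],
  [0.38,-0.144,0],
  [0.387,-0.147,0.005],
], fingers=[0,0,0,0,0,0,0,0,0,0], roll=[0,0,-0.05,-0.1,-0.155,-0.155,-0.155,-0.155,-0.155,-0.155])

```text
t: 14.48
ee_pos: [0.4657, 0.3496, 0.1613]
tcp_rot: [2.1, 2.336, -0.002]
force: [-1.3, 0.1, -0.7]
width: 0.24
```

Call:
apply_moves([
  [0,0,0],
  [0,0,0],
], fingers=[0,0], roll=[0,0])

```text
t: 14.72
ee_pos: [0.4665, 0.3478, 0.162]
tcp_rot: [2.103, 2.333, -0.002]
force: [-0.1, 0.3, -1.3]
width: 0.241
```

```bash
python3 -c "
from h import *
grab('wrist','w11.png');go([.468,.3486,.0135],[.9945,.105])"
```

```text
now 14.775 [0.4666 0.3479 0.1621] ty [ 9.946e-01  1.034e-01 -2.000e-04] tz [-2.e-04 -6.e-04 -1.e+00] F [-0.13 -0.12 -1.08] w 0.243
shift [0.0006 0.0015 0.1486]
roll -0.0016
```

View pics/w11.png

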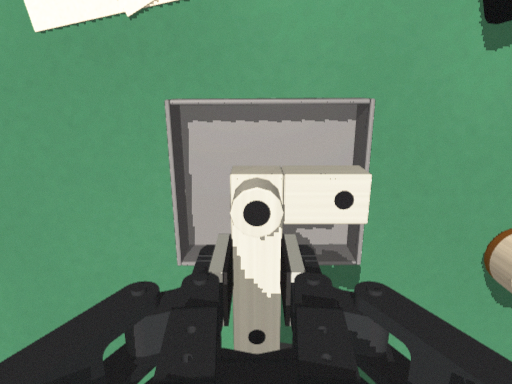

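```bash
python3 -c "
from h import *
f=np.load('pics/w11.png.npz')
P=np.array([ray(f,u,v,.04) for u,v in [(166,100),(374,100),(361,264),(178,264)]]);print(P.round(4),P.mean(0))"
```

```text
[[0.3924 0.4056 0.04  ]
 [0.5483 0.4218 0.04  ]
 [0.5646 0.2854 0.04  ]
 [0.4067 0.269  0.04  ]] [0.47799116 0.34546225 0.04      ]
```

Call:
apply_moves([
  [0.0006,0.001,0.04],
  [0.0006,0.001,0.08],
  [0.0006,0.001,0.11],
  [0.0006,0.001,0.13],
  [0.0006,0.001,0.142],
  [0.0006,0.001,0.147],
  [0.0006,0.001,0.147],
], fingers=[0,0,0,0,0,0,0], roll=[0,0,0,0,0,0,0])

```text
t: 15.65
ee_pos: [0.4675, 0.3498, 0.0156]
tcp_rot: [2.102, 2.334, 0.001]
force: [-0.2, 0.5, -1.7]
width: 0.241
```

```bash
python3 -c "
from h import *
go([.468,.3486,.0124],[.9945,.105])"
```

```text
now 15.65 [0.4675 0.3498 0.0156] ty [9.945e-01 1.045e-01 4.000e-04] tz [ 4.e-04  1.e-04 -1.e+00] F [-0.21  0.47 -1.74] w 0.241
shift [-0.0012  0.0004  0.0032]
roll -0.0005
```

Call:
apply_moves([
  [0,0,0.0015],
  [0,0,0.003],
  [0,0,0.003],
], fingers=[0,0,0], roll=[0,0,0])

```text
t: 16.02
ee_pos: [0.4671, 0.3499, 0.0125]
tcp_rot: [2.102, 2.335, 0.0]
force: [0.5, -0.0, -2.2]
width: 0.242
```

Call:
apply_moves([
  [0,0,0],
  [0,0,0],
  [0,0,0],
  [0,0,-0.02],
  [0,0,-0.06],
  [0,0,-0.11],
  [0,0,-0.16],
  [0,0,-0.16],
], fingers=[40,55,55,55,55,55,55,55], roll=[0,0,0,0,0,0,0,0])

```text
t: 17.02
ee_pos: [0.4699, 0.3515, 0.1768]
tcp_rot: [2.1, 2.333, 0.013]
force: [-0.4, 0.4, 0.7]
width: 0.549
```

```bash
python3 look.py 12; python3 -c "
from h import *
grab('wrist','w12.png')
f=cv2.imread('pics/s12.png');cv2.imwrite('pics/full12.png',np.hstack([cv2.resize(f,(400,300)),cv2.resize(cv2.imread('pics/w12.png'),(400,300))]))"
```

```text
(360, 792, 3)
now 17.125 [0.4671 0.3498 0.1725] ty [9.945e-01 1.048e-01 8.000e-04] tz [ 7.e-04  3.e-04 -1.e+00] F [-0.41 -0.24 -0.53] w 0.547
shift [-0.2281  0.009   0.1165]
roll -1.4128
```

View pics/full12.png

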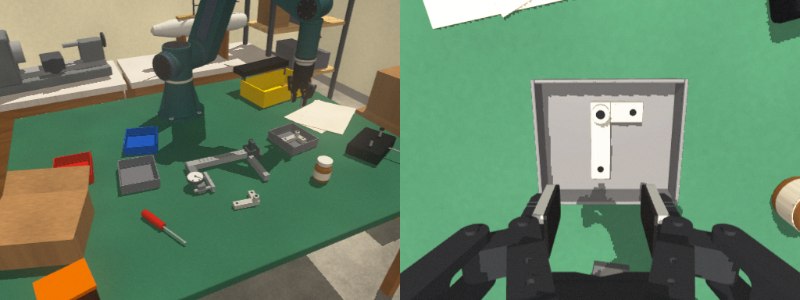

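View pics/c12.png

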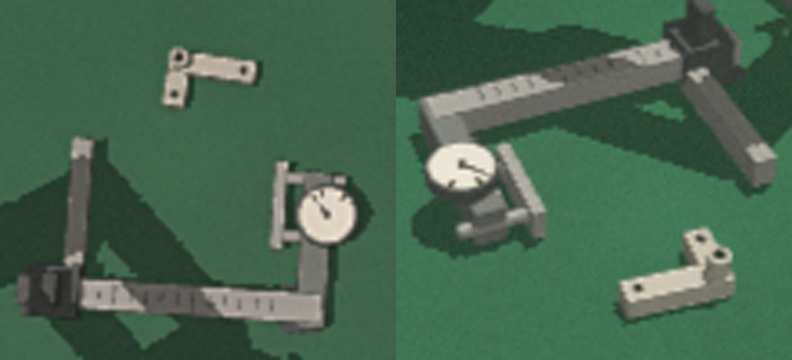

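The bracket lies flat, boss up, in the middle of the left bin. The jaw is open, the needle is at zero, the other bracket hasn't moved, and the gripper is clear of everything. I'm handing in now.

```bash
python3 -c "
from plant import ticket,status
ticket.sign_off();print(status.sense()['t'])"
```

```text
the job is handed in; nothing more can be done
the job is handed in; nothing more can be done
```

I gauged the bracket, opened the jaw again and laid the bracket in the left bin; the job is handed in at about 17 s of the 69 s allowed. No verdict is given, so the results below are from my own checks.

- **Choice:** seen from the heel, the foot of the bracket between the jaws points left. That makes it the left-hand one, for the grey bin on the robot's left.
- **Squeeze:** I gripped the push tab and slid the jaw in until the needle stood at about 0.8–0.9 rad, judged by eye from two cameras. I held it there for about 1 s. The limb's yaw measured within about 0.012 rad of the gauge's. The foot gave up to 0.018 rad. The limit is 0.06.
- **Jaw open:** I slid the jaw back to about 3 mm short of where it started, and the needle returned to the zero tick.
- **Placing:** the last pictures show the bracket flat, boss up and released in the left bin. The needle was at zero and the gripper clear above. The other bracket, jar and screwdriver looked unmoved by eye; I did not measure them.
- **One thing that went off:** a 4 mm lift while I held the tab pulled upward on it with about 34 N. I corrected it on the next move.

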